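# Clear and open the push-latch cupboard

## Robot

A 6-joint arm with a two-finger parallel gripper is mounted at the origin on a cart in front of the work surface, level with it; the furniture and walls round the work are solid. World frame = base frame: x ahead of the robot, y to its left, z up, the work surface at z = 0. Lengths are in m, angles in rad, forces in N, time in s.
With the tool pointing down it reaches from about 0.25 to 0.775 m from the base axis. Payload 8.9 kg.
Tool frame: the origin (TCP) lies between the finger pads; the fingertips stand 17 mm ahead of it and the grasp point (between the pads) lies 2 mm behind it (env.nose_length is the distance from the TCP to the fingertips, in m); z points along the fingers, y is the line along which they close (so a half turn about z gives the same grasp; the last joint's range is limited). The gripper opens to 85 mm and grips with 20 to 120 N. Pads are 22 mm wide; open, the fingers measure 114 mm over their backs; the gripper's body (76 mm by 85 mm) begins 54 mm behind the grasp point. The pads swing forward as they close: fully open they stand 13 mm farther back than shut.
Start: joints at [-1.488, 0.291, -0.153, 1.127, 0, 1.431], TCP at [0.115, -0.512, 0.248] pointing down, gripper open.
Joint ranges: [-2.52, 2.52], [-0.91, 1.74], [-1.3, 1.37], [-1.96, 2.02], [-1.52, 1.47], [-3.14, 3.14]. Speed limits (rad/s): [2.22, 2.22, 2.79, 3.14, 3.14, 3.14].

## Interface

Orientations are given as a unit quaternion [w, x, y, z].
In Python, from plant import env gives the robot as it stands. The module is installed in compiled form; this text tells all that it offers.
- The arm moves only by the shell command python3 -m pendant 'ROWS' [OPENING] [FORCE]. ROWS is JSON, one flat list of numbers, 6 for each row, row after row: the shift along the world's x, y, z each as a share of 30 mm, from -1 to 1, then the turn, a rotation vector about the world's x, y, z each as a share of 45 degrees, from -1 to 1. In form: [dx, dy, dz, rx, ry, rz, dx, dy, dz, rx, ry, rz, ...]. A call has 1 to 5 rows; each row shifts and turns the commanded pose from where the row before left it; what a row does not reach is not made up. A row lasts 1/12 s, in which the tool goes at most 41.7 mm and 7.16 degrees, less where a joint would pass 70% of its speed; a pose out of reach is approached as far as the arm can. A call with a number of a shift or a turn outside -1 to 1 is refused whole. A call with a gripper value outside its range is refused whole. OPENING is the closure, from 0 (fully open) to 1 (shut), set as the call begins (- or left out, the last holds). The fingers move at their own pace and stop on an object; FORCE is the grip in N (left out, the last holds). Time passes only in rows, so rows that do not move let the fingers close. It gives the time, the measured TCP pose, the force, the opening and the grip force at its end, in the units of the state.
- env.get_state(): the state, without advancing time (a new reading comes with each control period).
- env.read_camera(name): name is "side" or "top"; returns a dict with "pixels" (400x640x3 uint8, red, green, blue), "depth" (400x640 float32, m along the optical axis (not along the pixel's ray), 0 where there is no reading), "intrinsics" (3x3 intrinsics, pixels), "world_to_cam" (4x4, takes a point from world to camera coordinates). Camera axes: x right, y down, z forward; pixel columns grow to the right and rows downward; lengths in m; the calibration is good to about 2 mm. A picture is of the moment at which its call begins.
- env.hand_in(): hands the job in; it is judged then, once.
The state is a dict: "clock": time; "qpos": joint angles; "qvel": joint speeds; "joint_efforts": joint torques, N m; "tcp_pos": TCP position; "ee_rot": TCP orientation; "contact_force": force on the tool from outside, world axes, zero at the start; "wrist_torque": the same for the moment, N m; "opening": opening from 0.0 (shut) to 1.0 (fully open); "grip_force": force on a finger pad.
Only numpy, scipy, OpenCV 4.12 (cv2) and the standard library are available. Lean on these libraries where they do the work, as an engineer would, in place of code of your own. Each camera call takes 0.05 s, during which the arm holds its last target. There are 200 camera calls.

## Task

The board eraser on the table is in the way of the small cupboard's door. Slide it sideways along the table until none of it is in front of the cupboard any more (to either side), then push gently on the closed door at its round touch plate so that the push latch lets go, and let the door spring ajar. Only push with the fingers: do not pick up or tip the eraser, and leave the mug, the glue stick and the calculator alone.

Things in the scene. Friction and masses are not known exactly. Their poses are not given: they have to be found in the camera images.
- cupboard: Small desktop cupboard fixed to the table: grey carcass 190 wide (its y) x 120 deep (its x) x 150 high, white door in front. Origin: centre of its underside. x points from the door to the back, y to the left as one faces the door, z up. The closed door's outer face is at x = -80. Its hinges (two steel knuckles) are at the left (+y) edge, its free edge at the right.
- press_point (a point): Centre of the round steel touch plate (26 across, 2 thick) on the door's outside, near the free edge; moves with the door. Door closed: x -82, y -65, z 110 in the cupboard's frame. The catch sits behind it: a push of about 3 N there moves the door in; after 3 to 4 mm the catch lets go for good (stop at 4.6 mm).
- door (a joint): Door angle in rad: 0 closed and latched, positive as the free edge swings out to the front about the upright hinge at its left edge. Door 180 wide, 144 high, 14 thick. Pushed in it reads to -0.03 (stop). Once the catch has let go (about -0.022) and the push is withdrawn, a spring swings the door out to about 0.45 (free edge 80 mm out). Nearer the hinges it takes far more force.
- eraser: Dark blue whiteboard eraser lying flat on the table, a loose solid block 132 long (its y), 50 wide (its x), 32 high, 0.1 to 0.2 kg. Origin: centre of its underside. At the start it lies in front of the door, pointing roughly at it (within 0.35 rad), with about 20 to 40 mm of room between its end and the door.
- eraser_end_a (a point): Middle of one end of the eraser: 64 along its +y from its centre, 16 above the table.
- eraser_end_b (a point): Middle of the other end: 64 along its -y, 16 above the table.
- mug: White coffee mug, 92 wide, 127 over the handle, 95 high, standing to the right; origin at the centre of its underside. Not to be moved.
- glue_stick: Glue stick with red cap, 29 across, 89 high, standing upright to the left; origin at the centre of its underside. Not to be moved.
- calculator: Pocket calculator lying flat, 150 x 80 x 18, at the left, nearer the robot; origin at the centre of its underside. Not to be moved.
Not all that is in view belongs to the job. What is shaped like the eraser but green or yellow is not meant.

How it is judged:
On the way, in this order (a step that is already met when the one before it is completed fails the run):
1. the eraser lies beside the space in front of the cupboard (the middles of both its ends at least 112 mm to the same side of the cupboard's middle) while the door is still latched ((y of each of eraser_end_a, eraser_end_b in the frame of cupboard above 0.112 m or y of each of eraser_end_a, eraser_end_b in the frame of cupboard below -0.112 m) and value of joint door below 0.03 rad), for 0.2 s.
2. the latch has let go and the door has sprung ajar, more than 0.3 rad (value of joint door above 0.3 rad), for 0.2 s.
At the end, for the whole second after the job is handed in: The eraser lies flat and still on the table with the middles of both its ends at least 112 mm to the same side of the cupboard's middle (in the cupboard's frame), and the door rests ajar, more than 0.3 rad open ((y of each of eraser_end_a, eraser_end_b in the frame of cupboard above 0.112 m or y of each of eraser_end_a, eraser_end_b in the frame of cupboard below -0.112 m) and height (world z) of eraser between -0.008 and 0.008 m and angle between eraser's own z axis and vertical below 0.1 rad and linear speed of eraser below 0.02 m/s and value of joint door above 0.3 rad and velocity of joint door between -0.1 and 0.1 rad/s); the robot touches nothing.
It fails at once if the eraser is lifted more than 12 mm or tipped more than 0.3 rad (height (world z) of eraser above 0.012 m or angle between eraser's own z axis and vertical above 0.3 rad).
It fails at once if the robot pushes on the door with more than 40 N (contact force between any of the fingers, the arm and door above 40 N).
It fails at once if the mug, the glue stick or the calculator is moved more than 20 mm (distance of any of mug, glue_stick, calculator from where it was at the start of the episode above 0.02 m).
It also fails if it takes over 48 s, if anything falls off the work surface, if the arm or the gripper's body presses on something with over 40 N, if the wrist force passes 120 N, or if a joint passes its speed limit or range.

## Working session

There is one attempt and no reset: what is moved stays moved. The work goes in short steps, Python scripts to look and compute and a shell command to move; the robot and the scene stay as the last step left them, time stands still between calls to the robot, and variables do not carry over. Pictures are saved under pics/ and viewed, at most 10 in all, crops included, and the job is handed in when it is done.

```bash
mkdir -p pics
cat > h.py <<'E'
from plant import env
import numpy as np, cv2
def shot(n):
    c=env.read_camera(n); np.savez('%s.npz'%n,**c); return c
def cloud(c):
    K=c['intrinsics'];d=c['depth'];v,u=np.mgrid[:d.shape[0],:d.shape[1]]
    P=np.stack([(u-K[0,2])*d/K[0,0],(v-K[1,2])*d/K[1,1],d],-1)
    T=np.linalg.inv(c['world_to_cam']); W=P@T[:3,:3].T+T[:3,3]; W[d==0]=np.nan; return W
E
python3 - <<'E'
from h import *
for n in('top','side'):
    c=shot(n); cv2.imwrite('pics/%s0.png'%n,c['pixels'][...,::-1])
s=env.get_state(); print(s['clock'],s['tcp_pos'],s['ee_rot'],s['contact_force'],s['opening'])
E
```

```text
0.1 [ 0.11547277 -0.51176414  0.24781309] [-5.72576047e-04  9.93858061e-01  1.10660860e-01  1.67343191e-05] [ 0.48235783 -0.39074899 -0.95237328] 1.002319001583261
```

View pics/top0.png

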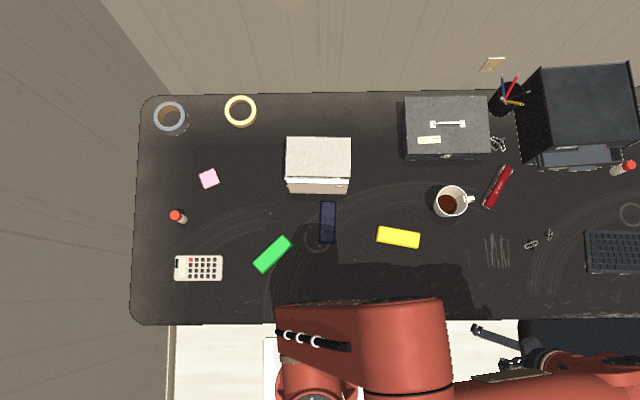

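View pics/side0.png

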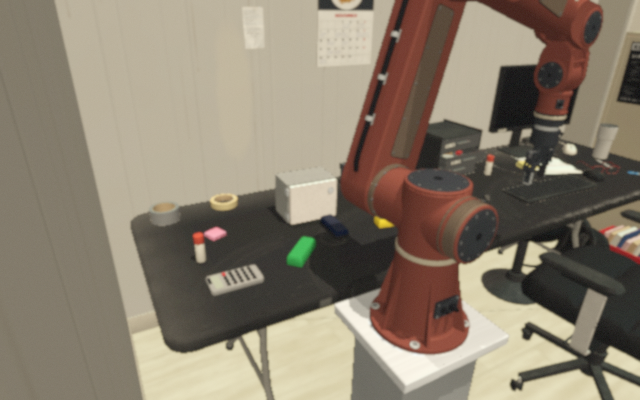

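The top view shows the cupboard at about (318,165), with its door edge near row 185. There are three eraser-shaped blocks: dark blue (328,222), green (272,254) and yellow (398,237). The dark blue one fits, both by colour and because it lies in front of the door pointing at it. The mug is at (452,200), the glue stick at (177,216) and the calculator at (198,268).

Run:
```python
from h import *
c=dict(np.load('top.npz')); W=cloud(c); hsv=cv2.cvtColor(c['pixels'],cv2.COLOR_RGB2HSV).astype(int)
cv2.imwrite('pics/crop.png',cv2.resize(c['pixels'][120:290,160:480,::-1],None,fx=2.5,fy=2.5,interpolation=cv2.INTER_CUBIC))
np.set_printoptions(precision=4,suppress=True)
def box(n,m):
    p=W[m]; r=cv2.minAreaRect((p[:,:2]*1000).astype(np.float32)); print(n,m.sum(),r,np.median(p[:,2]))
sub=np.zeros(W.shape[:2],bool)
def roi(u0,u1,v0,v1):
    s=sub.copy(); s[v0:v1,u0:u1]=1; return s
z=W[...,2]
box('eraser',roi(308,348,194,252)&(z>.022)&(z<.045))
box('yellow',roi(370,425,220,252)&(z>.022)&(z<.045))
box('green',roi(245,297,230,278)&(z>.022)&(z<.045))
box('cup',roi(275,360,125,200)&(z>.142)&(z<.165))
box('mug',roi(425,480,180,222)&(z>.03)&(z<.12))
box('glue',roi(160,192,203,228)&(z>.03))
print(W[150,318],W[165:200:2,318],W[222,328])
m=roi(275,360,180,200); print(W[m&(z>.03)&(z<.142)][::10])
```

```text
eraser 625 ((500.79559326171875, -40.574432373046875), (48.60481262207031, 129.83311462402344), 86.73088836669922) 0.030214430938232617
yellow 637 ((449.041015625, -259.2855529785156), (130.5472869873047, 48.86417770385742), 77.9080810546875) 0.029998442201091047
green 643 ((403.209228515625, 132.08187866210938), (49.069393157958984, 129.8931427001953), 42.03736114501953) 0.0309108443721946
cup 2870 ((664.7510986328125, -14.299346923828125), (189.66134643554688, 141.32725524902344), 87.4577865600586) 0.14968231632794038
mug 535 ((552.7799072265625, -420.6253662109375), (91.66820526123047, 109.80609130859375), 42.67399215698242) 0.07138523277346875
glue 123 ((518.4364013671875, 417.4831848144531), (29.00293731689453, 27.994606018066406), 42.133880615234375) 0.08613923112703215
[ 0.694  -0.0154  0.1501] [[ 0.6489 -0.0147  0.1486]
 [ 0.6421 -0.0146  0.1511]
 [ 0.6371 -0.0145  0.1477]
 [ 0.6316 -0.0143  0.1458]
 [ 0.6245 -0.0143  0.1499]
 [ 0.6192 -0.0141  0.1471]
 [ 0.6482 -0.0134  0.0104]
 [ 0.6069 -0.014   0.1483]
 [ 0.6003 -0.0139  0.151 ]
 [ 0.596  -0.0137  0.1444]
 [ 0.5958 -0.0135
[... 930 characters left out ...]
 0.5897 -0.0845  0.1146]
 [ 0.5979  0.0631  0.0777]
 [ 0.5985  0.0328  0.0725]
 [ 0.5958  0.002   0.0819]
 [ 0.5951 -0.0284  0.0826]
 [ 0.5928 -0.0585  0.0901]
 [ 0.5921 -0.0887  0.0904]
 [ 0.5984  0.061   0.0616]
 [ 0.5978  0.0301  0.0618]
 [ 0.5964 -0.0007  0.0651]
 [ 0.595  -0.0315  0.0689]
 [ 0.5923 -0.0618  0.0785]
 [ 0.5919 -0.0923  0.0774]
 [ 0.5981  0.0524  0.0483]
 [ 0.5968  0.0212  0.0513]
 [ 0.5956 -0.0098  0.0541]
 [ 0.5945 -0.0408  0.0567]
 [ 0.5929 -0.0715  0.0608]
 [ 0.599   0.0691  0.0314]
 [ 0.5967  0.031   0.0385]
 [ 0.5976 -0.0002  0.0318]
 [ 0.5942 -0.0315  0.0445]
 [ 0.5932 -0.0627  0.0463]
 [ 0.5912 -0.0934  0.0525]
 [ 0.5929 -0.0504  0.0341]
 [ 0.5927 -0.0913  0.0316]]
```

View pics/crop.png

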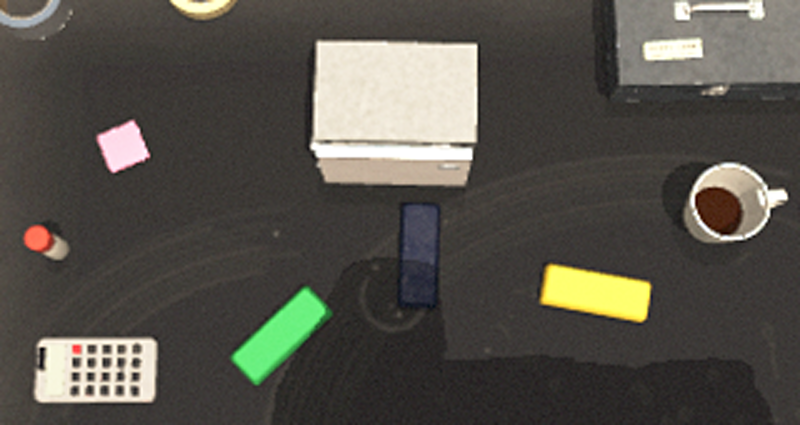

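Both checks hold: the eraser measures 130 x 49 at z 0.030, centre (0.501,-0.041), with its length along -3.3°. The cupboard origin comes out at (0.675,-0.015), yaw -0.044, which puts the plate at (0.590,-0.076,0.110). The crop confirms dark blue as the eraser. I'll push it about 100 mm to the right, with the open fingers spread along its long side. Yellow's left end is at y -0.19, so it stays clear.

```bash
python3 -c "from plant import env;print(env.nose_length)"
python3 -m pendant '[0.68,0.95,-0.15,0,0,0.087,0.68,0.95,-0.15,0,0,0.087,0.68,0.95,-0.15,0,0,0.087,0.68,0.95,-0.15,0,0,0.087,0.68,0.95,-0.15,0,0,0.087]' 0
python3 -m pendant '[0.68,0.95,-0.15,0,0,0.087,0.68,0.95,-0.15,0,0,0.087,0.68,0.95,-0.15,0,0,0.087,0.68,0.95,-0.15,0,0,0.087,0.68,0.95,-0.15,0,0,0.087]'
```

```text
0.017
clock: 0.52
tcp_pos: [0.218, -0.368, 0.2253]
ee_rot: [-0.0, 0.96, 0.279, 0.0]
contact_force: [1.1, 0.2, 0.4]
opening: 1.002
grip_force: 0.0
clock: 0.93
tcp_pos: [0.32, -0.2255, 0.2031]
ee_rot: [-0.0, 0.899, 0.439, 0.0]
contact_force: [0.9, -0.4, 0.2]
opening: 1.0
grip_force: 0.0
```

```bash
python3 -m pendant '[0.68,0.95,-0.15,0,0,0.087,0.68,0.95,-0.15,0,0,0.087,0.68,0.95,-0.15,0,0,0.087,0.68,0.95,-0.15,0,0,0.087,0.68,0.95,-0.15,0,0,0.087]'
python3 -m pendant '[0.65,0.95,-0.15,0,0,0.085,0.65,0.95,-0.15,0,0,0.085,0.65,0.95,-0.15,0,0,0.085,0.65,0.95,-0.15,0,0,0.085,0,0,0,0,0,0]'
python3 -m pendant '[0,0,-0.9,0,0,0,0,0,-0.9,0,0,0,0,0,-0.9,0,0,0,0,0,-0.9,0,0,0,0,0,0,0,0,0]'
python3 - <<'E'
from h import *
c=shot('top'); cv2.imwrite('pics/t1.png',cv2.resize(c['pixels'][100:300,220:440,::-1],None,fx=2.7,fy=2.7,interpolation=cv2.INTER_CUBIC))
E
```

```text
clock: 1.35
tcp_pos: [0.4221, -0.0829, 0.1805]
ee_rot: [-0.0, 0.811, 0.585, -0.0]
contact_force: [0.8, -0.3, 1.0]
opening: 0.999
grip_force: 0.0
clock: 1.77
tcp_pos: [0.5017, 0.0336, 0.1618]
ee_rot: [-0.0, 0.724, 0.69, 0.001]
contact_force: [-1.8, -0.7, 0.3]
opening: 0.998
grip_force: 0.0
clock: 2.18
tcp_pos: [0.4959, 0.0295, 0.0507]
ee_rot: [-0.003, 0.727, 0.687, -0.002]
contact_force: [-1.8, 0.2, -0.2]
opening: 1.001
grip_force: 0.0
```

View pics/t1.png

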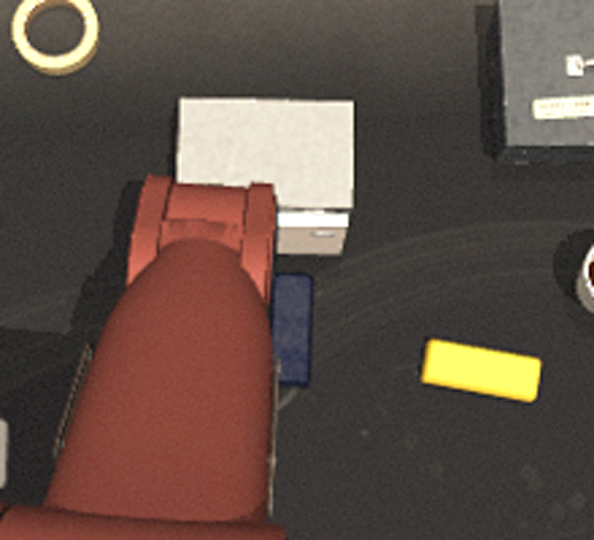

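The eraser (crop 292,330) hasn't moved, and the arm hangs to its left. Next I lower the tool and push to -y in 8 to 12 mm steps.

```bash
python3 -m pendant '[0.1,0,-0.5,0,0,0,0.1,0,-0.5,0,0,0,0,0,0,0,0,0,0,0,0,0,0,0]'
python3 -m pendant '[0,-0.4,0,0,0,0,0,-0.4,0,0,0,0,0,-0.4,0,0,0,0,0,-0.3,0,0,0,0,0,-0.3,0,0,0,0]'
python3 -m pendant '[0,-0.3,0,0,0,0,0,-0.3,0,0,0,0,0,-0.3,0,0,0,0,0,-0.3,0,0,0,0,0,-0.3,0,0,0,0]'
```

```text
clock: 2.57
tcp_pos: [0.5057, 0.0292, 0.0258]
ee_rot: [0.0, 0.727, 0.687, 0.0]
contact_force: [-0.2, -0.7, -0.0]
opening: 0.999
grip_force: 0.0
clock: 2.98
tcp_pos: [0.5058, -0.0259, 0.0254]
ee_rot: [0.0, 0.727, 0.686, 0.001]
contact_force: [0.1, 2.7, 3.3]
opening: 1.0
grip_force: 1.4
clock: 3.4
tcp_pos: [0.5054, -0.0705, 0.0248]
ee_rot: [-0.0, 0.727, 0.687, -0.0]
contact_force: [0.2, 2.1, 2.2]
opening: 1.0
grip_force: 1.4
```

```bash
python3 -m pendant '[0,0.2,0,0,0,0,0,0.2,0,0,0,0,0,0,-0.2,0,0,0,0,0,0,0,0,0]'
python3 -m pendant '[0,-0.25,0,0,0,0,0,-0.25,0,0,0,0,0,-0.25,0,0,0,0,0,-0.25,0,0,0,0,0,-0.25,0,0,0,0]'
python3 -m pendant '[0,-0.2,0,0,0,0,0,-0.15,0,0,0,0,0,0,0,0,0,0]'
python3 - <<'E'
from h import *
c=shot('top'); W=cloud(c); z=W[...,2]; h=cv2.cvtColor(c['pixels'],cv2.COLOR_RGB2HSV)
m=(z>.022)&(z<.045)&(h[...,0]>105)&(h[...,0]<135)&(h[...,1]>80); m[:190]=0;m[260:]=0;m[:,:310]=0;m[:,380:]=0
p=W[m]; print(m.sum(),cv2.minAreaRect((p[:,:2]*1000).astype(np.float32)),np.percentile(p[:,2],[5,50,95]),p[:,:2].min(0),p[:,:2].max(0))
E
```

```text
clock: 3.73
tcp_pos: [0.5048, -0.0567, 0.0178]
ee_rot: [-0.001, 0.727, 0.687, -0.0]
contact_force: [-0.4, -0.4, 0.1]
opening: 1.001
grip_force: 0.0
clock: 4.15
tcp_pos: [0.5055, -0.0962, 0.0188]
ee_rot: [-0.0, 0.727, 0.687, 0.0]
contact_force: [-0.5, 0.5, 0.6]
opening: 0.999
grip_force: 0.4
clock: 4.4
tcp_pos: [0.5056, -0.1068, 0.0189]
ee_rot: [0.0, 0.727, 0.686, -0.0]
contact_force: [-0.6, 0.3, -0.7]
opening: 1.003
grip_force: 0.0Traceback (most recent call last):
  File "<stdin>", line 4, in <module>
    return _quantile_unchecked(
        a, q, axis, out, overwrite_input, method, keepdims, weights)
    return _ureduce(a,
                    func=_quantile_ureduce_func,
    ...<5 lines>...
                    overwrite_input=overwrite_input,
                    method=method)
    r = func(a, **kwargs)
    result = _quantile(arr,
                       quantiles=q,
    ...<2 lines>...
                       out=out,
                       weights=wgt)
    slices_having_nans = np.isnan(arr[-1, ...])
                                  ~~~^^^^^^^^^
IndexError: index -1 is out of bounds for axis 0 with size 0
```

Back off, lift, and check the eraser.

```bash
python3 -m pendant '[0,0.7,0,0,0,0,0,0.9,0,0,0,0,0,0.9,0.3,0,0,0,0,0.9,1,0,0,0,0,0.5,1,0,0,0]' 1
python3 -m pendant '[-0.7,0,1,0,0,0,-0.7,0,1,0,0,0,-0.7,0,1,0,0,0,-0.7,0,0.6,0,0,0,0,0,0,0,0,0]'
python3 - <<'E'
from h import *
c=shot('top'); W=cloud(c); z=W[...,2]
m=(z>.022)&(z<.042); m[:190]=0;m[260:]=0;m[:,:325]=0;m[:,372:]=0
p=W[m]; print(m.sum())
if len(p): print(cv2.minAreaRect((p[:,:2]*1000).astype(np.float32)),np.percentile(p[:,2],[5,50,95]),p[:,:2].min(0),p[:,:2].max(0))
cv2.imwrite('pics/t2.png',cv2.resize(c['pixels'][100:300,220:440,::-1],None,fx=2.7,fy=2.7,interpolation=cv2.INTER_CUBIC))
E
```

```text
clock: 4.87
tcp_pos: [0.5037, 0.014, 0.0877]
ee_rot: [-0.002, 0.726, 0.687, -0.001]
contact_force: [0.7, -0.5, -0.6]
opening: 0.301
grip_force: 0.0
clock: 5.28
tcp_pos: [0.4199, 0.0117, 0.1991]
ee_rot: [0.001, 0.727, 0.687, 0.001]
contact_force: [1.1, 0.7, -0.6]
opening: -0.003
grip_force: 0.0
645
((521.70849609375, -132.66073608398438), (180.35548400878906, 86.99476623535156), 18.255834579467773) [0.02426334 0.03012764 0.03543717] [ 0.43417451 -0.1659948 ] [ 0.59435113 -0.06310358]
```

View pics/t2.png

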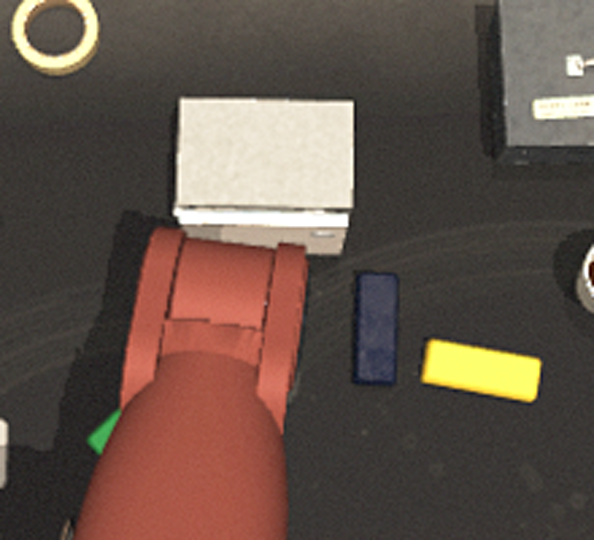

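The eraser (crop 375,328) lies clear to the right of the cupboard and short of the yellow one. Its outer edge is at y -0.166, so the centre is about -0.134 in the cupboard's frame. Next I tilt the shut fingers forward 42° and line up on the plate.

```bash
python3 -m pendant '[0.44,-0.49,-0.48,0,-0.155,0,0.44,-0.49,-0.48,0,-0.155,0,0.44,-0.49,-0.48,0,-0.155,0]'
python3 -m pendant '[0.44,-0.49,-0.48,0,-0.155,0,0.44,-0.49,-0.48,0,-0.155,0,0.44,-0.49,-0.48,0,-0.155,0,0,0,0,0,0,0]'
python3 - <<'E'
from h import *
s=env.get_state(); print(s['qpos'])
c=shot('top'); W=cloud(c); z=W[...,2]
m=(z>.022)&(z<.042)&(W[...,0]<.575)&(W[...,1]<-.1); m[:190]=0;m[260:]=0;m[:,:325]=0;m[:,372:]=0
p=W[m]; r=cv2.minAreaRect((p[:,:2]*1000).astype(np.float32)); print(m.sum(),r,p[:,:2].min(0),p[:,:2].max(0))
E
```

```text
clock: 5.58
tcp_pos: [0.4604, -0.0306, 0.1545]
ee_rot: [0.12, 0.716, 0.677, 0.126]
contact_force: [0.6, -0.3, -0.8]
opening: 0.001
grip_force: 0.0
clock: 5.92
tcp_pos: [0.4889, -0.0628, 0.1176]
ee_rot: [0.203, 0.695, 0.654, 0.219]
contact_force: [-1.7, 1.4, -1.3]
opening: 0.003
grip_force: 0.0
[-0.43031881  0.09326001 -1.09145304 -0.17557048  0.24333693  1.27272111]
641 ((499.69903564453125, -139.7157745361328), (48.673980712890625, 130.5929412841797), 86.46732330322266) [ 0.43412768 -0.16630352] [ 0.56453589 -0.1124088 ]
```

```bash
python3 -m pendant '[0.4,-0.2,0,0,0,0,0.4,-0.2,0,0,0,0,0.4,0,0,0,0,0,0.4,0,0,0,0,0,0,0,0,0,0,0]'
python3 - <<'E'
from h import *
print(env.get_state()['qpos'])
c=shot('top'); cv2.imwrite('pics/t3.png',cv2.resize(c['pixels'][100:300,220:440,::-1],None,fx=2.7,fy=2.7,interpolation=cv2.INTER_CUBIC))
E
```

```text
clock: 6.38
tcp_pos: [0.5406, -0.0741, 0.1212]
ee_rot: [0.202, 0.695, 0.655, 0.218]
contact_force: [0.0, 0.7, -0.4]
opening: -0.003
grip_force: 0.0
[-0.39936855  0.17247451 -0.9684545  -0.13515194  0.22687578  1.29619546]
```

View pics/t3.png

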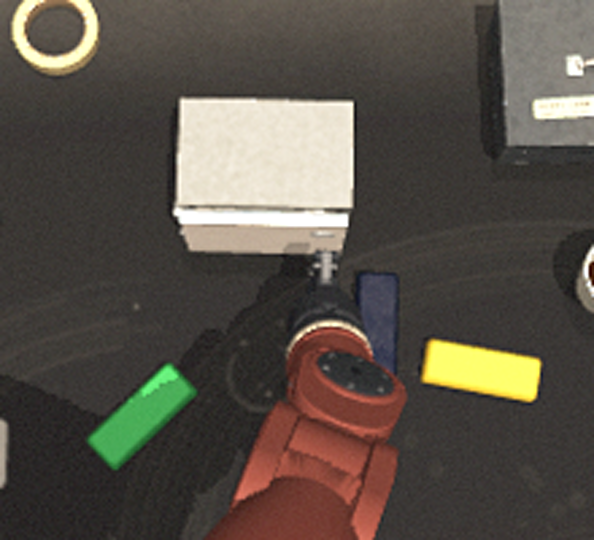

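The fingertips (crop 323,255) point straight at the touch plate (crop 322,234). Approaching gently.

```bash
python3 -m pendant '[0.3,0,-0.15,0,0,0,0.3,0,0,0,0,0,0,0,0,0,0,0]'
python3 -m pendant '[0.1,0,0,0,0,0,0.1,0,0,0,0,0,0,0,0,0,0,0]'
```

```text
clock: 6.68
tcp_pos: [0.5576, -0.0742, 0.1159]
ee_rot: [0.203, 0.695, 0.655, 0.218]
contact_force: [0.5, -0.0, 0.2]
opening: -0.001
grip_force: 0.0
clock: 6.93
tcp_pos: [0.5625, -0.0742, 0.1158]
ee_rot: [0.203, 0.695, 0.655, 0.218]
contact_force: [0.5, -0.5, -0.0]
opening: -0.001
grip_force: 0.0
```

```bash
python3 -m pendant '[0.07,0,0,0,0,0,0.07,0,0,0,0,0,0,0,0,0,0,0]'
python3 -m pendant '[0.05,0,0,0,0,0,0,0,0,0,0,0]'
```

```text
clock: 7.18
tcp_pos: [0.5666, -0.0742, 0.1158]
ee_rot: [0.203, 0.695, 0.655, 0.218]
contact_force: [0.2, 0.5, -0.1]
opening: -0.002
grip_force: 0.0
clock: 7.35
tcp_pos: [0.568, -0.0742, 0.1158]
ee_rot: [0.203, 0.695, 0.655, 0.218]
contact_force: [0.4, -0.7, 0.4]
opening: 0.003
grip_force: 0.0
```

```bash
for i in 1; do python3 -m pendant '[0.05,0,0,0,0,0,0,0,0,0,0,0]'|grep -E 'tcp|cont'; python3 -m pendant '[0.05,0,0,0,0,0,0,0,0,0,0,0]'|grep -E 'tcp|cont'; python3 -m pendant '[0.05,0,0,0,0,0,0,0,0,0,0,0]'|grep -E 'tcp|cont'; done
```

```text
tcp_pos: [0.5695, -0.0741, 0.1158]
contact_force: [-0.3, -0.1, -0.0]
tcp_pos: [0.571, -0.0741, 0.1158]
contact_force: [-0.0, 0.0, 0.5]
tcp_pos: [0.5725, -0.0741, 0.1158]
contact_force: [1.1, 0.4, -0.9]
```

```bash
python3 -m pendant '[0.05,0,0,0,0,0,0,0,0,0,0,0]'|grep -E 'tcp|cont'; python3 -m pendant '[0.05,0,0,0,0,0,0,0,0,0,0,0]'|grep -E 'tcp|cont'; python3 -m pendant '[0.05,0,0,0,0,0,0,0,0,0,0,0]'|grep -E 'tcp|cont'
```

```text
tcp_pos: [0.574, -0.0741, 0.1158]
contact_force: [-0.1, 1.0, 0.1]
tcp_pos: [0.5755, -0.0742, 0.1158]
contact_force: [-0.1, 1.0, -0.1]
tcp_pos: [0.5766, -0.0741, 0.1155]
contact_force: [-2.5, -1.4, 1.5]
```

Contact at about x 0.576. I need roughly 3.5 mm more.

```bash
python3 -m pendant '[0.04,0,0,0,0,0,0,0,0,0,0,0]'|grep -E 'tcp|cont'; python3 -m pendant '[0.04,0,0,0,0,0,0,0,0,0,0,0]'|grep -E 'tcp|cont'; python3 -m pendant '[0.03,0,0,0,0,0,0,0,0,0,0,0]'|grep -E 'tcp|cont'
```

```text
tcp_pos: [0.5779, -0.0742, 0.1155]
contact_force: [-1.9, -1.5, 0.2]
tcp_pos: [0.5791, -0.0742, 0.1155]
contact_force: [-2.6, -1.2, -0.3]
tcp_pos: [0.58, -0.0742, 0.1155]
contact_force: [-3.5, -1.7, -1.1]
```

```bash
python3 -m pendant '[0.02,0,0,0,0,0,0,0,0,0,0,0]'|grep -E 'tcp|cont'
python3 -m pendant '[-0.3,0,0,0,0,0,-0.6,0,0,0,0,0,-0.9,0,0,0,0,0,-1,0,0,0,0,0,-1,0,0.3,0,0,0]'
python3 -m pendant '[-1,0,0.5,0,0,0,-1,0,0.5,0,0,0,0,0,0.5,0,0,0,0,0,0,0,0,0,0,0,0,0,0,0]'
python3 - <<'E'
from h import *
c=shot('top'); cv2.imwrite('pics/t4.png',cv2.resize(c['pixels'][100:300,220:440,::-1],None,fx=2.7,fy=2.7,interpolation=cv2.INTER_CUBIC))
W=cloud(c); z=W[...,2]
m=(z>.022)&(z<.042)&(W[...,0]<.575)&(W[...,1]<-.1); m[:190]=0;m[260:]=0;m[:,:325]=0;m[:,372:]=0
p=W[m]; r=cv2.minAreaRect((p[:,:2]*1000).astype(np.float32)); print(m.sum(),r)
E
```

```text
tcp_pos: [0.5804, -0.0742, 0.1155]
contact_force: [-3.4, -2.7, -0.4]
clock: 9.43
tcp_pos: [0.4648, -0.073, 0.1236]
ee_rot: [0.202, 0.695, 0.655, 0.219]
contact_force: [-0.8, 0.4, 0.7]
opening: 0.0
grip_force: 0.0
clock: 9.85
tcp_pos: [0.4078, -0.0749, 0.1712]
ee_rot: [0.205, 0.694, 0.654, 0.219]
contact_force: [0.3, 0.3, -0.6]
opening: -0.003
grip_force: 0.0
636 ((500.33331298828125, -139.799560546875), (48.71646499633789, 130.81744384765625), 86.45272064208984)
```

View pics/t4.png

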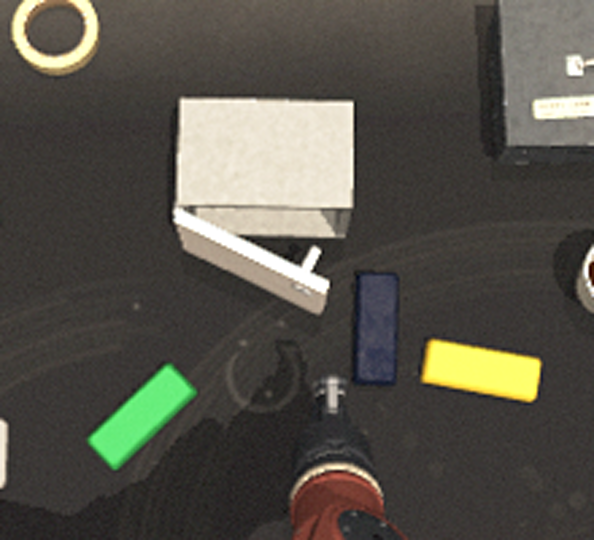

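The door now stands ajar by about 0.43 rad, from (175,210) to (328,280) in the crop. The eraser hasn't moved and the gripper is clear. I'll let the door settle, then hand in.

```bash
python3 -m pendant '[0,0,0,0,0,0,0,0,0,0,0,0,0,0,0,0,0,0,0,0,0,0,0,0,0,0,0,0,0,0]'>/dev/null
python3 -m pendant '[0,0,0,0,0,0,0,0,0,0,0,0,0,0,0,0,0,0,0,0,0,0,0,0,0,0,0,0,0,0]'>/dev/null
python3 -m pendant '[0,0,0,0,0,0,0,0,0,0,0,0,0,0,0,0,0,0,0,0,0,0,0,0,0,0,0,0,0,0]'
python3 -c "from plant import env;print(env.hand_in())"
```

```text
clock: 11.15
tcp_pos: [0.4066, -0.0741, 0.1697]
ee_rot: [0.203, 0.695, 0.655, 0.218]
contact_force: [0.1, 0.2, -0.5]
opening: 0.001
grip_force: 0.0
the job is handed in; nothing more can be done
None
```

I handed the job in at about 11 s: the eraser lies flat, its centre about 133 mm to the right of the cupboard's middle, the door stands ajar at about 0.43 rad, and the gripper is clear; the hand-in gave no verdict back.

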